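Slide the cleaner bottle home into its stand

TASK

Clear the bench: push the tall teal bottle that stands in front of the two grey bottle stands (not its twin by the wall) across the table into the empty stand, all the way in until it stands against the back plate. Push it with the fingers so that it slides on its foot and stays upright the whole way; do not grip it, lift it or tip it over, and leave the spray can in the other stand, the tin, the screw dish and the small red block where they are.

Things in the scene. Friction and masses are not known exactly. Their poses are not given: they have to be found in the camera images.
- bottle: Tall teal bottle, white cap; the thing to move. Round, 51 mm diameter to the shoulder (about 110 mm up), cap 39 mm, 160 mm tall, 0.13 to 0.27 kg. Starts upright on the open table before the stands (a twin by the wall is fixed). Origin: centre of its underside; z up; yaw means nothing. Pushed above about 30 mm it may tip; a gripper held straight down may strike its top: lean it 25 to 45 degrees back, away from the bottle.
- stand_empty: The empty one of two equal grey stands (left or right, turned up to 0.2 rad), fixed, without a floor. Back plate 64 mm tall, two side cheeks 30 mm tall, 64 mm apart inside; open towards the robot. Origin: on the table, where the bottle's centre is when home; +x points from mouth to back plate, whose inner face is at x = +26 mm. Outside width 106 mm with flat screw tabs 3 mm thick.
- stand_empty_mouth (a point): Centre of the empty stand's mouth, on the table, 18 mm before its origin (x = -18 mm); same axes. The mouth is about 76 mm wide here; the cheeks narrow to 64 mm at x = -4 mm and run straight from there to the back plate.
- stand_full: The other, equal stand, which holds the spray can; same frame. Not to be used.
- spray_can: Dark blue and white spray can, 52 mm diameter, 161 mm tall, loose, in the other stand; leave it there. Origin: centre of its underside.
- tin: White round tin, 90 mm diameter, 32 mm tall, loose, to the right; leave it alone. Origin: centre of its underside.
- dish: Grey round screw dish, 112 mm diameter, 22 mm tall, loose, to the left; leave it alone. Origin: centre of its underside.
- red_block: Small red plastic block (a tool magnetizer), 21 x 34 mm, 18 mm tall, loose, between the two stands; leave it alone. Origin: centre of its underside.

How it is judged:
By the outcome, as a careful person would: the job done as asked, in the order asked, and still so for the second after the job is handed in, with the robot touching nothing.
It also fails if it takes over 58 s, if anything falls off the work surface, if the arm or the gripper's body presses on something with over 40 N, if the wrist force passes 120 N, or if a joint passes its speed limit or range.

ROBOT

A 6-joint arm with a two-finger parallel gripper is mounted at the origin on a cart in front of the work surface, level with it; the furniture and walls round the work are solid. World frame = base frame: x ahead of the robot, y to its left, z up, the work surface at z = 0. Lengths are in mm, angles in degrees, forces in N, time in s.
With the tool pointing down it reaches from about 350 to 850 mm from the base axis. Payload 8.1 kg.
Tool frame: the origin (TCP) lies between the finger pads; the fingertips stand 17 mm ahead of it and the grasp point (between the pads) lies 2 mm behind it; z points along the fingers, y is the line along which they close (so a half turn about z gives the same grasp; the last joint's range is limited). The gripper opens to 85 mm and grips with 20 to 120 N. Pads are 22 mm wide; open, the fingers measure 114 mm over their backs; the gripper's body (76 mm by 85 mm) begins 54 mm behind the grasp point. The pads swing forward as they close: fully open they stand 13 mm farther back than shut.
Start: joints at [63.002, 7.471, 85.268, -0, 87.261, -4.893], TCP at [225.76, 555.912, 248.292] pointing down, gripper open.
Joint ranges: [-169.43, 169.43], [-51.17, 129.36], [1.28, 143.12], [-76.62, 256.62], [0, 156.53], [-152.29, 152.29]. Speed limits (degrees/s): [136.94, 136.94, 159.86, 180, 180, 180].

INTERFACE

Orientations are given as [roll, pitch, yaw] about the fixed x, y, z axes, in that order (R = Rz(yaw) Ry(pitch) Rx(roll)).
In Python, from bench import sense, snapshot, hand_in, trace, place_of gives the robot as it stands.
- The arm moves only by the shell command python3 -m handwheel 'ROWS' [FORCE]. ROWS is JSON, a list of rows, each a list of 7 numbers: the opening, from -1 (shut) to 1 (fully open), then the shift along the tool's x, y, z in cm, then the turn, a rotation vector about the tool's x, y, z in rad. A call has 1 to 12 rows; each row shifts and turns the commanded pose from where the row before left it, along the tool's axes as they then stand; what a row does not reach is not made up. A row lasts 1/12 s, in which the tool goes at most 41.7 mm and 7.16 degrees, less where a joint would pass 70% of its speed; a pose out of reach is approached as far as the arm can. A call with a gripper value outside its range is refused whole. The fingers move at their own pace and stop on an object; FORCE is the grip in N (left out, the last holds). Time passes only in rows, so rows that do not move let the fingers close. It gives the time, the measured TCP pose, the force, the opening and the grip force at its end, in the units of the state.
- sense(): the state, without advancing time (a new reading comes with each control period).
- snapshot(name): name is "side" or "top" or "wrist"; returns a dict with "image" (480x640x3 uint8, red, green, blue), "intrinsics" (3x3 intrinsics, pixels), "R" (3x3) and "t" (3): a world point X has camera coordinates R X + t. Camera axes: x right, y down, z forward; pixel columns grow to the right and rows downward; lengths in mm; the calibration is good to about 2 mm. A picture is of the moment at which its call begins. There is no depth.
- hand_in(): hands the job in; it is judged then, once.
Trained networks look in a picture, given as the dict that the camera call returned (one of the last four; its "shot" number tells which), for a name from the list of things; names that differ only in an ending like _2 or _b are one class to them, and where a whole thing is asked for, a point or a joint stands for the part that bears it (a point fixed in the world has none). Each returns a list of dicts, best first, with "conf" (0 to 1); they miss things now and then, are a little off and sometimes report something else, mostly with a low value. They report only what shows in the picture. A call takes as long as a camera call.
- trace(picture, query): "pixels" (480x640 bool, what is visible of it).
- place_of(picture, query): "location" ([x, y, z] in mm, in world coordinates, good to about 4 mm: a listed point, or the origin of a listed thing).
The state is a dict: "time": time; "joint_pos": joint angles; "qd": joint speeds; "joint_efforts": joint torques, N m; "tool_pos": TCP position; "tcp_rot": TCP orientation; "ft_force": force on the tool from outside, world axes, zero at the start; "wrist_torque": the same for the moment, N m; "finger_gap": finger opening in mm; "grip_force": force on a finger pad.
Only numpy, scipy, OpenCV 4.12 (cv2) and the standard library are available. Lean on these libraries where they do the work, as an engineer would, in place of code of your own. Each camera call takes 0.05 s, during which the arm holds its last target. There are 200 camera calls.

## Working session

There is one attempt and no reset: what is moved stays moved. The work goes in short steps, Python scripts to look and compute and a shell command to move; the robot and the scene stay as the last step left them, time stands still between calls to the robot, and variables do not carry over. Pictures are saved under pics/ and viewed, at most 10 in all, crops included, and the job is handed in when it is done.

```bash
mkdir -p pics; ls; cat > h.py <<'E'
import numpy as np, cv2
from bench import sense, snapshot, trace, place_of
from scipy.spatial.transform import Rotation as Ro
np.set_printoptions(precision=1,suppress=True)
def px(p,X):
    c=p["R"]@np.array(X,float)+p["t"]; u=p["intrinsics"]@c; return u[:2]/u[2]
def plane(p,uv,z=0):
    R=np.array(p["R"]);t=np.array(p["t"]);d=R.T@np.linalg.inv(p["intrinsics"])@np.array([uv[0],uv[1],1.]);o=-R.T@t
    return o+d*(z-o[2])/d[2]
def save(p,n): cv2.imwrite("pics/"+n,p["image"][:,:,::-1])
E
python3 - <<'E'
from h import *
s=sense();print(s)
for c in("top","side"):
    p=snapshot(c);save(p,c+"0.png");print(c,-np.array(p["R"]).T@p["t"])
    for q in("bottle","stand_empty","stand_empty_mouth","stand_full","spray_can","tin","dish","red_block"):
        print(q,[(np.array(r["location"]),round(r["conf"],2)) for r in place_of(p,q)[:3]])
E
```

```text
pics
{'time': 0.0, 'joint_pos': array([63. ,  7.5, 85.3, -0. , 87.3, -4.9]), 'qd': array([-0.1, -0. ,  0. ,  0. , -0. ,  0.1]), 'joint_efforts': array([ -0. , -56.9, -50.1,  -0. ,   0. ,  -0. ]), 'tool_pos': array([225.5, 555.4, 247.2]), 'tcp_rot': array([-179.9,   -0. ,  157.9]), 'ft_force': array([-0.3,  0.1, -0.1]), 'wrist_torque': array([ 0.,  0., -0.]), 'grip_force': 0.0, 'finger_gap': 85.11375963163358}
top [ 513.1   35.8 1098.4]
bottle [(array([519.4,  58. ,  -0.9]), 0.88)]
stand_empty [(array([666.8, 157.4,  -2.7]), 0.79)]
stand_empty_mouth []
stand_full [(array([690.9, -45.6,  -3.7]), 0.52)]
spray_can [(array([686.3, -47.5,   0.9]), 0.87)]
tin [(array([ 498.9, -276.3,    0.2]), 0.96)]
dish [(array([529.1, 335.7,  -2.3]), 0.58)]
red_block [(array([728.2,  61.2,  -2.8]), 0.63)]
side [ 147.5 -585.3  562.1]
bottle [(array([516.9,  58.9,   2.6]), 0.66)]
stand_empty [(array([666.9, 152.7,  -2.1]), 0.7)]
stand_empty_mouth [(array([649.3, 151.3,  -1.4]), 0.76)]
stand_full [(array([690.5, -45.4,  -0.7]), 0.72), (array([649.9, 152.8,   0.2]), 0.35)]
spray_can [(array([692.6, -49.4,  -0.7]), 0.97)]
tin [(array([ 498.4, -271.9,    3.3]), 0.91)]
dish [(array([519.1, 332.3,   0.9]), 0.86)]
red_block [(array([726.7,  64.9,  -2.9]), 0.74)]
```

View pics/top0.png

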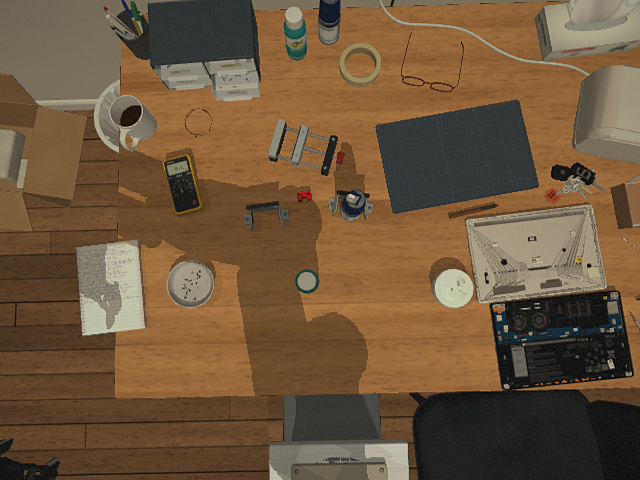

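View pics/side0.png

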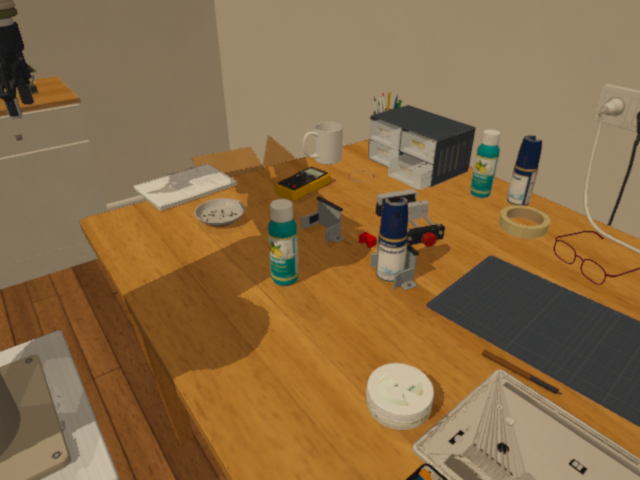

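The bottle is at top px (307,281). The empty stand is the left one at top px (267,213), and the spray can is in the right one at (352,205). I'll move to hover behind the bottle first, then look from close.

```bash
R='[-0.5,-1.95,-2.2,-0.26,0,0,0]'; python3 -m handwheel '[[0.2,-1.95,-2.2,-0.26,0,0,0],[-0.3,-1.95,-2.2,-0.26,0,0,0],[-0.3,-1.95,-2.2,-0.26,0,0,0],[-0.3,-1.95,-2.2,-0.26,0,0,0],[-0.3,-1.95,-2.2,-0.26,0,0,0],[-0.3,-1.95,-2.2,-0.26,0,0,0],[-0.3,-1.95,-2.2,-0.26,0,0,0],[-0.3,-1.95,-2.2,-0.26,0,0,0],[-0.3,-1.95,-2.2,-0.26,0,0,0],[-0.3,-1.95,-2.2,-0.26,0,0,0]]' 20
python3 -m handwheel '[[-0.3,-1.95,-2.2,-0.26,0,0,0],[-0.3,-1.95,-2.2,-0.26,0,0,0],[-0.3,-1.95,-2.2,-0.26,0,0,0],[-0.3,-1.95,-2.2,-0.26,0,0,0],[-0.3,-1.95,-2.2,-0.26,0,0,0],[-0.3,-1.95,-2.2,-0.26,0,0,0],[-0.3,-1.95,-2.2,-0.26,0,0,0],[-0.3,-1.95,-2.2,-0.26,0,0,0],[-0.3,-1.95,-2.2,-0.26,0,0,0],[-0.3,-1.95,-2.2,-0.26,0,0,0]]'
python3 -m handwheel '[[-0.3,0,0,0,0,0,0.096],[-0.3,0,0,0,0,0,0.096],[-0.3,0,0,0,0,0,0.096],[-0.3,0,0,0,0,0,0.096],[-0.3,0,0,0,0,0,0.096],[-0.3,0,0,0,0,0,0.096],[-0.3,0,0,0,0,0,0.096],[-0.3,0,0,0,0,0,0.096],[-0.3,0,0,0,0,0,0.096],[-0.3,0,0,0,0,0,0.096]]'
python3 -m handwheel '[[-0.3,0,0,0,0,0,0.096],[-0.3,0,0,0,0,0,0.096],[-0.3,0,0,0,0,0,0.096],[-0.3,0,0,0,0,0,0.096],[-0.3,0,0,0,0,0,0.096],[-0.3,0,0,0,0,0,0.096],[-0.3,0,0,0,0,0,0.096],[-0.3,0,0,0,0,0,0.096],[-0.3,0,0,0,0,0,0.096],[-0.3,0,0,0,0,0,0.096],[-0.3,0,0,0,0,0,0]]'
python3 - <<'E'
from h import *
s=sense();print(s["time"],s["joint_pos"],s["tool_pos"],s["tcp_rot"],s["finger_gap"])
p=snapshot("wrist");save(p,"w1.png")
c=-np.array(p["R"]).T@p["t"];T=Ro.from_euler("xyz",s["tcp_rot"],degrees=True)
print("cam in tool",T.inv().apply(c-s["tool_pos"]),"view dir in tool",T.inv().apply(np.array(p["R"])[2]))
for q in("bottle","stand_empty","stand_empty_mouth"):
    print(q,[(np.array(r["location"]),round(r["conf"],2)) for r in place_of(p,q)[:3]])
E
```

```text
time: 1.73
tool_pos: [323.8, 277.4, 274.6]
tcp_rot: [180.0, 0.0, 157.9]
ft_force: [0.5, 1.1, 0.3]
finger_gap: 30.2
grip_force: 0.0
time: 2.57
tool_pos: [421.8, -0.0, 300.7]
tcp_rot: [180.0, 0.0, 157.9]
ft_force: [1.8, 0.5, 0.3]
finger_gap: 30.2
grip_force: 0.0
time: 3.4
tool_pos: [421.5, 1.5, 300.4]
tcp_rot: [180.0, 0.0, 102.6]
ft_force: [0.3, -0.3, -0.1]
finger_gap: 30.0
grip_force: 0.0
time: 4.32
tool_pos: [421.5, 1.5, 300.5]
tcp_rot: [180.0, -0.0, 47.6]
ft_force: [-0.2, 0.1, 0.6]
finger_gap: 29.8
grip_force: 0.0
4.3167 [ -6.8 -22.  106.9   0.   95.1  35.6] [421.5   1.5 300.5] [180.   -0.   47.6] 29.80640178842937
cam in tool [  77.    -0.6 -124.8] view dir in tool [-0.3 -0.   1. ]
bottle [(array([522.7,  55.6,   1.6]), 0.62)]
stand_empty []
stand_empty_mouth []
```

```bash
python3 - <<'E'
from h import *
p=snapshot("top")
im=p["image"][185:300,225:340][:,:,::-1]
cv2.imwrite("pics/c1.png",cv2.resize(im,(575,575),interpolation=cv2.INTER_CUBIC))
for q in("stand_empty","bottle"):
    m=trace(p,q)[0]["pixels"];v,u=np.nonzero(m);print(q,u.min(),u.max(),v.min(),v.max(),u.mean(),v.mean())
    print([plane(p,(u.mean(),v.mean()),z)[:2] for z in(0,64,110,160)])
E
```

```text
stand_empty 244 288 201 229 264.1031746031746 211.38888888888889
[array([694.2, 162.3]), array([683.7, 154.9]), array([676.1, 149.6]), array([667.8, 143.9])]
bottle 296 318 269 292 306.8881118881119 280.46620046620046
[array([525.5,  63. ]), array([524.8,  61.5]), array([524.2,  60.3]), array([523.7,  59.1])]
```

View pics/c1.png

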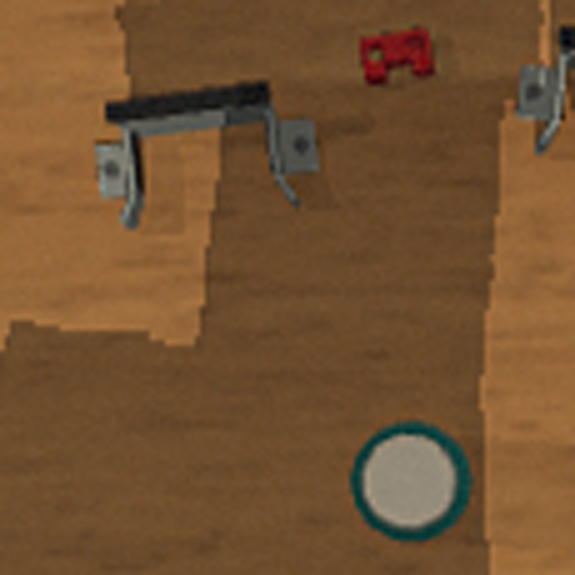

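```bash
python3 - <<'E'
from h import *
p=snapshot("top")
g=lambda x,y,z:plane(p,(225+x/5,185+y/5),z)[:2]
print("tips",g(130,225,28),g(294,204,28),(g(130,225,28)+g(294,204,28))/2)
print("tabs",g(112,170,3),g(302,145,3),(g(112,170,3)+g(302,145,3))/2)
print("plate inner",g(107,124,64),g(270,105,64),(g(107,124,64)+g(270,105,64))/2)
print("bottle cap",g(410,482,155), g(412,482,110))
E
```

```text
tips [646.4 190.5] [654.2 113.4] [650.3 151.9]
tabs [676.4 202.5] [686.  110.8] [681.2 156.6]
plate inner [688.5 195.2] [695.1 120.8] [691.8 158. ]
bottle cap [521.8  59. ] [522.2  59.3]
```

```bash
python3 -m handwheel '[[-0.3,0,0,0,0,0.07,0],[-0.3,0,0,0,0,0.07,0],[-0.3,0,0,0,0,0.07,0],[-0.3,0,0,0,0,0.07,0],[-0.3,0,0,0,0,0.07,0],[-0.3,0,0,0,0,0.07,0],[-0.3,0,0,0,0,0.07,0],[-0.3,0,0,0,0,0.07,0],[-0.3,0,0,0,0,0.07,0],[-0.3,0,0,0,0,0.07,0],[-0.3,0,0,0,0,0,0]]'
python3 -m handwheel '[[-0.3,-1.08,0.295,1.81,0,0,0],[-0.3,-1.08,0.295,1.81,0,0,0],[-0.3,-1.08,0.295,1.81,0,0,0],[-0.3,-1.08,0.295,1.81,0,0,0],[-0.3,-1.08,0.295,1.81,0,0,0],[-0.3,-1.08,0.295,1.81,0,0,0],[-0.3,-1.08,0.295,1.81,0,0,0],[-0.3,-1.08,0.295,1.81,0,0,0],[-0.3,-1.08,0.295,1.81,0,0,0],[-0.3,-1.08,0.295,1.81,0,0,0],[-0.3,-1.08,0.295,1.81,0,0,0],[-0.3,-1.08,0.295,1.81,0,0,0]]'
python3 - <<'E'
from h import *
p=snapshot("side");save(p,"s2.png");s=sense();print(s["joint_pos"],s["tool_pos"],s["tcp_rot"])
p=snapshot("top")
print([r["location"] for r in place_of(p,"bottle")])
E
```

```text
time: 5.63
tool_pos: [420.8, 0.8, 298.7]
tcp_rot: [-179.8, -40.3, 47.7]
ft_force: [1.2, -0.4, -1.1]
finger_gap: 29.7
grip_force: 0.0
time: 6.63
tool_pos: [475.7, 8.2, 49.8]
tcp_rot: [179.9, -40.0, 48.1]
ft_force: [-0.0, 0.1, -0.2]
finger_gap: 30.0
grip_force: 0.0
[-33.9  -9.1 134.4  47.8  59.1 -19.1] [473.7   9.3  45.8] [-179.7  -39.9   47.8]
[[524.2, 60.3, -1.6], [500.1, -277.5, -2.8]]
```

View pics/s2.png

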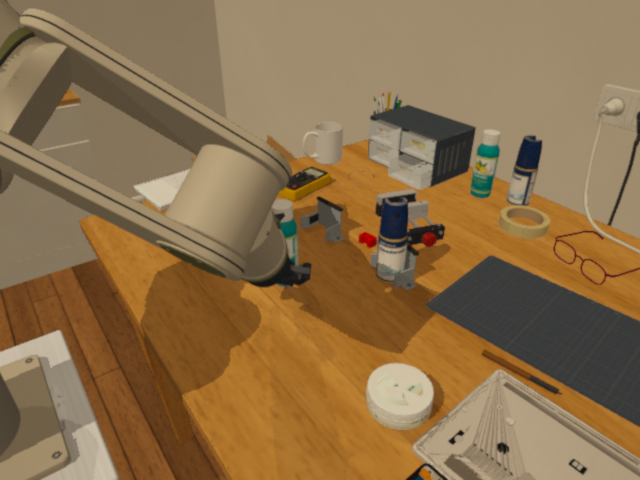

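The gripper is low behind the bottle, at side px (290,272), and the bottle is undisturbed. Now I'll go down to push height and up to near contact.

```bash
python3 -m handwheel '[[-0.3,-0.4,0.08,0.48,0,0,0],[-0.3,-0.4,0.08,0.48,0,0,0],[-0.3,-0.4,0.08,0.48,0,0,0],[-0.3,0,0,0,0,0,0],[-0.3,0.45,0,0.38,0,0,0],[-0.3,0.45,0,0.38,0,0,0],[-0.3,0.45,0,0.38,0,0,0],[-0.3,0,0,0,0,0,0],[-0.3,0,0,0,0,0,0]]'
python3 - <<'E'
from h import *
s=sense();print(s["joint_pos"],s["tool_pos"],s["tcp_rot"])
p=snapshot("wrist");save(p,"w2.png")
for c in (p,snapshot("top")): print([(r["location"],r["conf"]) for r in place_of(c,"bottle")][:1])
E
```

```text
time: 7.53
tool_pos: [489.1, 20.0, 32.2]
tcp_rot: [180.0, -40.1, 48.0]
ft_force: [0.3, 0.2, -0.7]
finger_gap: 29.8
grip_force: 0.0
[-31.3  -5.3 133.1  50.   55.7 -20. ] [489.1  20.   32.2] [180.  -40.1  48. ]
[([522.4, 58.6, 1.6], 0.94)]
[([522.9, 57.4, -2.1], 0.87)]
```

View pics/w2.png

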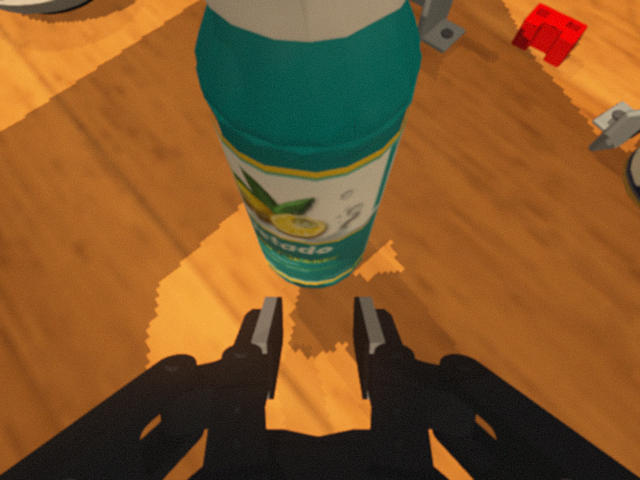

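The bottle is centred between the fingertips at wrist px (318,270), with a gap of about 1 cm. Now I'll lower 5 mm and push.

```bash
python3 -m handwheel '[[-0.3,-0.32,0,0.38,0,0,0],[-0.3,0.3,0,0.25,0,0,0],[-0.3,0.3,0,0.25,0,0,0],[-0.3,0.3,0,0.25,0,0,0],[-0.3,0.3,0,0.25,0,0,0],[-0.3,0.3,0,0.25,0,0,0],[-0.3,0.3,0,0.25,0,0,0],[-0.3,0.3,0,0.25,0,0,0],[-0.3,0.3,0,0.25,0,0,0],[-0.3,0.3,0,0.25,0,0,0],[-0.3,0.3,0,0.25,0,0,0],[-0.3,0,0,0,0,0,0]]'
python3 - <<'E'
from h import *
s=sense();print(s["joint_pos"],s["tool_pos"],s["tcp_rot"])
for c in (snapshot("wrist"),snapshot("top")): print([(r["location"],r["conf"]) for r in place_of(c,"bottle")][:1])
E
```

```text
time: 8.73
tool_pos: [515.4, 49.1, 27.3]
tcp_rot: [180.0, -40.1, 47.9]
ft_force: [-0.5, -0.0, -0.2]
finger_gap: 30.3
grip_force: 0.1
[-25.5  -2.1 130.8  52.   51.6 -17.2] [515.4  49.1  27.3] [180.  -40.1  47.9]
[([538.0, 76.0, 3.5], 0.59)]
[([540.8, 71.1, -1.9], 0.76)]
```

```bash
python3 -m handwheel '[[-0.3,0.3,0,0.25,0,0,0],[-0.3,0.3,0,0.25,0,0,0],[-0.3,0.3,0,0.25,0,0,0],[-0.3,0.3,0,0.25,0,0,0],[-0.3,0.3,0,0.25,0,0,0],[-0.3,0.3,0,0.25,0,0,0],[-0.3,0.3,0,0.25,0,0,0],[-0.3,0.3,0,0.25,0,0,0],[-0.3,0.3,0,0.25,0,0,0],[-0.3,0.3,0,0.25,0,0,0],[-0.3,0.3,0,0.25,0,0,0],[-0.3,0,0,0,0,0,0]]'
python3 - <<'E'
from h import *
s=sense();print(s["joint_pos"],s["tool_pos"],s["tcp_rot"])
for c in (snapshot("wrist"),snapshot("top")): print([(r["location"],r["conf"]) for r in place_of(c,"bottle")][:1])
E
```

```text
time: 9.93
tool_pos: [544.3, 80.9, 27.6]
tcp_rot: [180.0, -40.1, 47.9]
ft_force: [-1.0, 0.0, -0.4]
finger_gap: 30.0
grip_force: 0.4
[-19.5   0.9 127.7  53.3  47.9 -13.5] [544.3  80.9  27.6] [180.  -40.1  47.9]
[([568.6, 104.0, 2.2], 0.72)]
[([569.7, 102.5, -2.5], 0.95)]
```

```bash
python3 -m handwheel '[[-0.3,0.36,0,0.3,0,0,0],[-0.3,0.36,0,0.3,0,0,0],[-0.3,0.36,0,0.3,0,0,0],[-0.3,0.36,0,0.3,0,0,0],[-0.3,0.36,0,0.3,0,0,0],[-0.3,0.36,0,0.3,0,0,0],[-0.3,0.36,0,0.3,0,0,0],[-0.3,0.36,0,0.3,0,0,0],[-0.3,0.36,0,0.3,0,0,0],[-0.3,0.36,0,0.3,0,0,0],[-0.3,0.36,0,0.3,0,0,0],[-0.3,0.36,0,0.3,0,0,0]]'
python3 - <<'E'
from h import *
s=sense();print(s["joint_pos"],s["tool_pos"],s["tcp_rot"])
w=snapshot("wrist");save(w,"w3.png")
for c in (w,snapshot("top")):
  for q in("bottle","stand_empty","stand_empty_mouth"): print(q,[(r["location"],r["conf"]) for r in place_of(c,q)][:1])
E
```

```text
time: 11.13
tool_pos: [581.8, 122.5, 27.6]
tcp_rot: [-180.0, -40.1, 47.9]
ft_force: [-0.5, -0.7, -0.9]
finger_gap: 29.9
grip_force: 0.5
[-12.6   5.5 122.9  54.3  43.6  -8.7] [581.8 122.5  27.6] [-180.   -40.1   47.9]
bottle [([605.8, 145.4, 1.9], 0.95)]
stand_empty []
stand_empty_mouth []
bottle [([607.1, 147.3, -1.7], 0.7)]
stand_empty [([666.3, 158.2, 1.1], 0.7)]
stand_empty_mouth [([650.8, 151.0, 1.0], 0.91)]
```

View pics/w3.png

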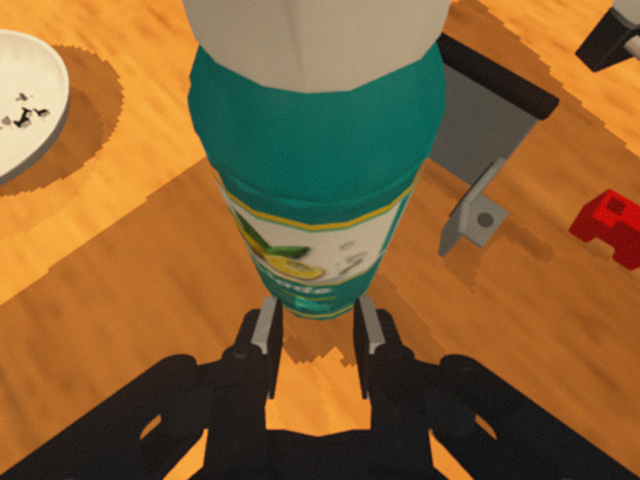

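The bottle stands upright in the cradle, just in front of the stand. Its foot is at wrist px (318,305) and the stand's right cheek is at (465,215). I'll back off and turn to the stand's axis.

```bash
python3 -m handwheel '[[-0.3,-0.38,0,-0.32,0,0,0],[-0.3,-0.76,0,-0.64,0,0,0],[-0.3,-0.76,0,-0.64,0,0,0],[-0.3,-0.76,0,-0.64,0,0,0],[-0.3,-0.4,0,-0.35,0,0,0],[-0.3,0,0,0,0,0,0]]'
python3 -m handwheel '[[-0.3,0,0,0,-0.046,0,0.0548],[-0.3,0,0,0,-0.046,0,0.0548],[-0.3,0,0,0,-0.046,0,0.0548],[-0.3,0,0,0,-0.046,0,0.0548],[-0.3,0,0,0,-0.046,0,0.0548],[-0.3,0,0,0,-0.046,0,0.0548],[-0.3,0,0,0,-0.046,0,0.0548],[-0.3,0,0,0,-0.046,0,0.0548],[-0.3,0,0,0,-0.046,0,0.0548],[-0.3,0,0,0,-0.046,0,0.0548],[-0.3,0,0,0,0,0,0],[-0.3,0,0,0,0,0,0]]'
python3 - <<'E'
from h import *
s=sense();print(s["joint_pos"],s["tool_pos"],s["tcp_rot"])
B=[]
for c in (snapshot("wrist"),snapshot("top"),snapshot("side")):
  r=[(r["location"],r["conf"]) for r in place_of(c,"bottle")][:1];print(r)
  for q in("stand_empty_mouth",): print(q,[(r["location"],r["conf"]) for r in place_of(c,q)][:1])
a=np.radians(7.2);g=np.array([606.3-55*np.cos(a),146.5-55*np.sin(a),27.5])
print("tool shift",Ro.from_euler("xyz",s["tcp_rot"],degrees=True).inv().apply(g-s["tool_pos"]))
E
```

```text
time: 12.03
tool_pos: [553.8, 91.2, 27.5]
tcp_rot: [-180.0, -40.1, 47.8]
ft_force: [0.2, -0.9, -0.2]
finger_gap: 30.0
grip_force: 0.0
time: 13.03
tool_pos: [553.2, 92.1, 26.2]
tcp_rot: [179.9, -39.7, 10.5]
ft_force: [0.2, 0.4, 0.1]
finger_gap: 29.9
grip_force: 0.0
[  0.2 -10.1 137.9  26.8  14.5  56. ] [553.2  92.1  26.2] [179.9 -39.7  10.5]
[([605.8, 145.2, 0.4], 0.7)]
stand_empty_mouth []
[([608.0, 145.5, -1.1], 0.56)]
stand_empty_mouth [([652.5, 151.4, -0.2], 0.64)]
[([605.4, 148.8, 3.8], 0.9)]
stand_empty_mouth [([649.8, 157.4, 3.7], 0.58)]
tool shift [  6.4 -47.    3.5]
```

```bash
python3 -m handwheel '[[-0.3,0,-0.365,0,0,0,0],[-0.3,0,-0.365,0,0,0,0],[-0.3,0,-0.365,0,0,0,0],[-0.3,0,-0.365,0,0,0,0],[-0.3,0,-0.365,0,0,0,0],[-0.3,0,-0.365,0,0,0,0],[-0.3,0,-0.365,0,0,0,0],[-0.3,0,-0.365,0,0,0,0],[-0.3,0,-0.365,0,0,0,0],[-0.3,0,-0.365,0,0,0,0],[-0.3,0,-0.365,0,0,0,0],[-0.3,0,-0.365,0,0,0,0]]'
python3 -m handwheel '[[-0.3,0.2,0,0.13,0,0,0],[-0.3,0.2,0,0.13,0,0,0],[-0.3,0.2,0,0.13,0,0,0],[-0.3,0.2,0,0.13,0,0,0],[-0.3,0,0,0,0,0,0],[-0.3,0,0,0,0,0,0]]'
python3 - <<'E'
from h import *
s=sense();print(s["joint_pos"],s["tool_pos"],s["tcp_rot"])
w=snapshot("wrist");save(w,"w4.png")
for c in (w,snapshot("top"),snapshot("side")):
  for q in("bottle","stand_empty_mouth","stand_empty"): print(q,[(r["location"],r["conf"]) for r in place_of(c,q)][:1])
E
```

```text
time: 14.48
tool_pos: [545.5, 134.6, 26.1]
tcp_rot: [180.0, -39.7, 10.3]
ft_force: [-0.7, -0.2, -0.6]
finger_gap: 29.7
grip_force: 0.0
time: 14.98
tool_pos: [555.1, 136.1, 27.2]
tcp_rot: [180.0, -39.7, 10.2]
ft_force: [0.5, -0.3, -0.4]
finger_gap: 29.9
grip_force: 0.0
[  7.6  -8.2 136.1   7.6  12.6  80.6] [555.1 136.1  27.2] [180.  -39.7  10.2]
bottle [([608.3, 145.2, 2.1], 0.9)]
stand_empty_mouth []
stand_empty []
bottle [([604.6, 148.2, 0.5], 0.74)]
stand_empty_mouth [([652.2, 154.2, 0.5], 0.69)]
stand_empty [([667.6, 158.0, 0.1], 0.59)]
bottle [([602.2, 146.7, 1.7], 0.63)]
stand_empty_mouth [([651.7, 152.3, 1.3], 0.96)]
stand_empty [([667.9, 152.0, -2.5], 0.95)]
```

View pics/w4.png

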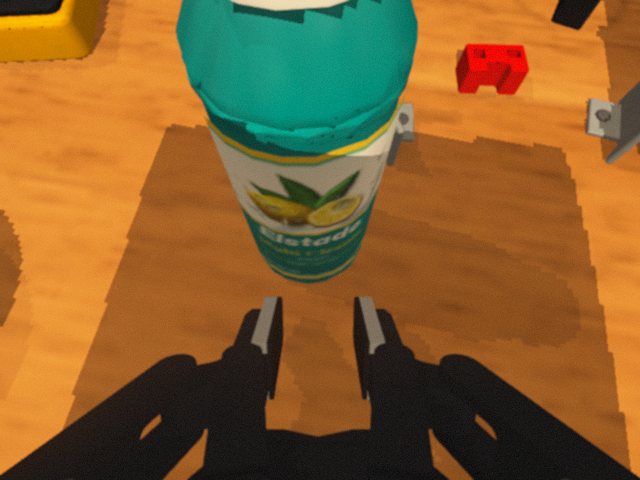

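The bottle's foot is at wrist px (312,270), near the finger midline at 320, and the right cheek is at (398,140). I'll push along the stand's axis.

```bash
python3 -m handwheel '[[-0.3,0.3,0.05,0.25,0,0,0],[-0.3,0.3,0.05,0.25,0,0,0],[-0.3,0.3,0.05,0.25,0,0,0],[-0.3,0.3,0,0.25,0,0,0],[-0.3,0.3,0,0.25,0,0,0],[-0.3,0.3,0,0.25,0,0,0],[-0.3,0.3,0,0.25,0,0,0],[-0.3,0.3,0,0.25,0,0,0],[-0.3,0.3,0,0.25,0,0,0],[-0.3,0.3,0,0.25,0,0,0],[-0.3,0.3,0,0.25,0,0,0],[-0.3,0,0,0,0,0,0]]'
python3 - <<'E'
from h import *
s=sense();print(s["joint_pos"],s["tool_pos"],s["tcp_rot"])
w=snapshot("wrist");t=snapshot("top")
for c in (w,t,snapshot("side")):
  for q in("bottle",): print(q,[(r["location"],r["conf"]) for r in place_of(c,q)][:1])
im=t["image"][185:285,225:325][:,:,::-1]
a=cv2.resize(im,(480,480),interpolation=cv2.INTER_CUBIC);b=cv2.resize(w["image"][:,:,::-1],(320,240))
o=np.zeros((480,800,3),np.uint8);o[:,:480]=a;o[:240,480:]=b;cv2.imwrite("pics/m5.png",o)
E
```

```text
time: 16.58
tool_pos: [598.3, 142.5, 27.4]
tcp_rot: [180.0, -39.7, 10.3]
ft_force: [-0.1, -1.3, -0.2]
finger_gap: 29.4
grip_force: 0.3
[  7.7  -0.8 129.2   7.7  12.   80.5] [598.3 142.5  27.4] [180.  -39.7  10.3]
bottle []
bottle [([636.8, 146.4, 0.2], 0.76)]
bottle [([630.8, 150.1, 3.4], 0.62)]
```

View pics/m5.png

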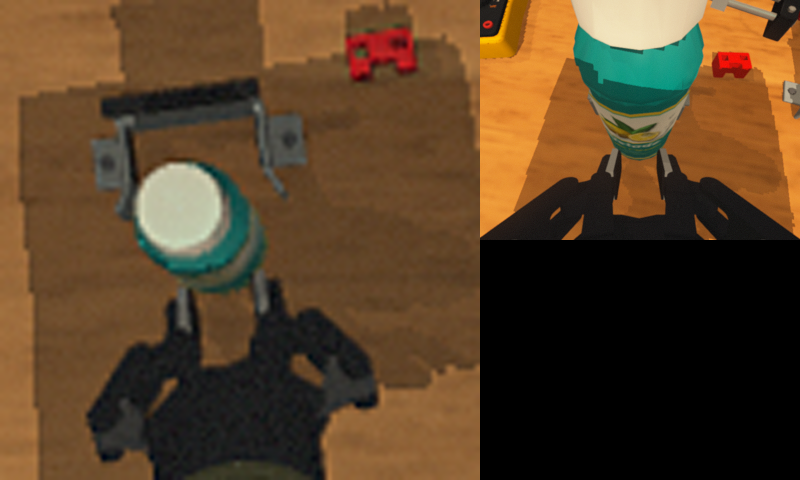

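The bottle is upright and entering the mouth: cap at m5 px (180,207), foot at about (220,260), midway between the cheeks. I'll continue.

```bash
python3 -m handwheel '[[-0.3,0.28,0,0.235,0,0,0],[-0.3,0.28,0,0.235,0,0,0],[-0.3,0.28,0,0.235,0,0,0],[-0.3,0.28,0,0.235,0,0,0],[-0.3,0.28,0,0.235,0,0,0],[-0.3,0.28,0,0.235,0,0,0],[-0.3,0.28,0,0.235,0,0,0],[-0.3,0.28,0,0.235,0,0,0],[-0.3,0,0,0,0,0,0]]'
python3 - <<'E'
from h import *
s=sense();print(s["joint_pos"],s["tool_pos"],s["tcp_rot"],s["ft_force"])
w=snapshot("wrist");t=snapshot("top")
for c in (w,t,snapshot("side")):
  for q in("bottle",): print(q,[(r["location"],r["conf"]) for r in place_of(c,q)][:1])
im=t["image"][185:285,225:325][:,:,::-1]
a=cv2.resize(im,(480,480),interpolation=cv2.INTER_CUBIC);b=cv2.resize(w["image"][:,:,::-1],(320,240))
o=np.zeros((480,800,3),np.uint8);o[:,:480]=a;o[:240,480:]=b;cv2.imwrite("pics/m6.png",o)
E
```

```text
time: 17.63
tool_pos: [627.1, 147.7, 27.3]
tcp_rot: [180.0, -39.7, 10.3]
ft_force: [-1.1, -0.7, -1.6]
finger_gap: 30.0
grip_force: 0.3
[  7.9   3.7 124.7   7.1  12.1  81.2] [627.1 147.7  27.3] [180.  -39.7  10.3] [-1.1 -0.7 -1.6]
bottle [([661.8, 150.1, -0.2], 0.59)]
bottle [([663.1, 150.8, -0.1], 0.92)]
bottle [([657.1, 150.3, 1.7], 0.57)]
```

View pics/m6.png

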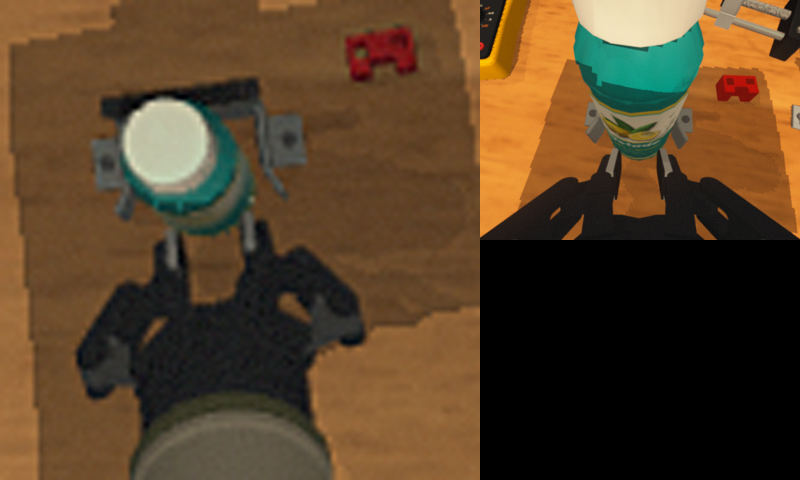

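It is inside the cheeks, upright, about 5 mm short of the back plate. I'll creep in while watching the force.

```bash
for i in 1; do python3 -m handwheel '[[-0.3,0.08,0,0.065,0,0,0],[-0.3,0.08,0,0.065,0,0,0],[-0.3,0.08,0,0.065,0,0,0],[-0.3,0,0,0,0,0,0]]'; done
python3 -m handwheel '[[-0.3,0.08,0,0.065,0,0,0],[-0.3,0.08,0,0.065,0,0,0],[-0.3,0,0,0,0,0,0]]'
```

```text
time: 18.27
tool_pos: [629.3, 148.2, 27.0]
tcp_rot: [180.0, -39.7, 10.3]
ft_force: [-1.2, -0.3, -0.5]
finger_gap: 30.2
grip_force: 0.5
time: 18.52
tool_pos: [631.4, 148.5, 26.9]
tcp_rot: [180.0, -39.7, 10.3]
ft_force: [-1.5, 0.3, -0.1]
finger_gap: 29.8
grip_force: 0.5
```

```bash
python3 -m handwheel '[[-0.3,0.08,0,0.065,0,0,0],[-0.3,0.08,0,0.065,0,0,0],[-0.3,0,0,0,0,0,0]]'
python3 -m handwheel '[[-0.3,0.08,0,0.065,0,0,0],[-0.3,0,0,0,0,0,0]]'
python3 -m handwheel '[[-0.3,0.08,0,0.065,0,0,0],[-0.3,0,0,0,0,0,0]]'
```

```text
time: 18.77
tool_pos: [633.4, 148.9, 26.9]
tcp_rot: [180.0, -39.7, 10.3]
ft_force: [-1.1, -0.3, -0.1]
finger_gap: 29.7
grip_force: 0.6
time: 18.93
tool_pos: [633.9, 149.0, 26.6]
tcp_rot: [180.0, -39.6, 10.3]
ft_force: [-5.7, -1.8, 2.4]
finger_gap: 29.7
grip_force: 2.8
time: 19.1
tool_pos: [634.4, 149.2, 26.2]
tcp_rot: [180.0, -39.5, 10.3]
ft_force: [-10.2, -2.2, 6.1]
finger_gap: 29.9
grip_force: 5.7
```

Force rose to 10 N against the back plate, so it is home. I'll retreat straight back and up.

```bash
python3 -m handwheel '[[-0.3,-0.15,0,-0.13,0,0,0],[-0.3,-0.15,0,-0.13,0,0,0],[-0.3,-0.3,0,-0.25,0,0,0],[-0.3,-0.5,0,-0.42,0,0,0],[-0.3,-0.76,0,-0.64,0,0,0],[-0.3,-0.76,0,-0.64,0,0,0],[-0.3,-0.76,0,-0.64,0,0,0],[-0.3,-0.76,0,-0.64,0,0,0],[-0.3,-0.76,0,-0.64,0,0,0],[-0.3,-0.4,0,-0.3,0,0,0],[-0.3,0,0,0,0,0,0]]'
python3 - <<'E'
from h import *
s=sense();print(s["joint_pos"],s["tool_pos"],s["ft_force"])
w=snapshot("wrist");t=snapshot("top");d=snapshot("side")
for c in (w,t,d):
  for q in("bottle","spray_can","red_block","tin","dish"): print(q,[(np.array(r["location"]),r["conf"]) for r in place_of(c,q)][:1])
a=cv2.resize(t["image"][185:265,225:305][:,:,::-1],(400,400),interpolation=cv2.INTER_CUBIC)
b=cv2.resize(d["image"][140:300,240:400][:,:,::-1],(400,400),interpolation=cv2.INTER_CUBIC)
cv2.imwrite("pics/m7.png",np.hstack([a,b]))
E
```

```text
time: 20.02
tool_pos: [566.0, 136.8, 26.7]
tcp_rot: [180.0, -39.6, 10.3]
ft_force: [-0.3, -0.2, -0.5]
finger_gap: 29.9
grip_force: 0.0
[  7.5  -6.1 134.3   8.2  12.4  79.9] [566.  136.8  26.7] [-0.3 -0.2 -0.5]
bottle [(array([669.5, 151.9,   0.3]), 0.58)]
spray_can []
red_block [(array([723.9,  61.1,   1.4]), 0.9)]
tin []
dish [(array([724.5,  64.4,   2.3]), 0.37)]
bottle [(array([669.9, 153.9,   0.4]), 0.97)]
spray_can [(array([687.8, -49.8,  -0.2]), 0.58)]
red_block [(array([728.1,  62.3,  -5.4]), 0.44)]
tin [(array([686.3, -44.2,  -0.8]), 0.34)]
dish [(array([527.3, 334.6,  -3.1]), 0.66)]
bottle [(array([665.5, 156.4,  -0.3]), 0.69)]
spray_can [(array([693.5, -46. ,   0.3]), 0.94)]
red_block [(array([727.9,  66.5,  -0.5]), 0.78)]
tin [(array([ 497.7, -271.9,    2.3]), 0.91)]
dish [(array([518.8, 332.3,   0.8]), 0.64)]
```

View pics/m7.png

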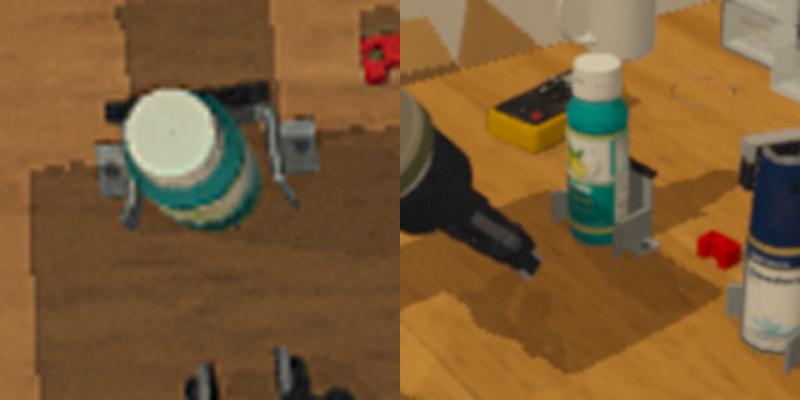

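The bottle stands upright in the stand (left panel cap at (172,135), right panel (597,150)), against the plate. Nothing else has moved and the robot is clear.

```bash
python3 -c "
from bench import hand_in
print(hand_in())"
```

```text
the job is handed in; nothing more can be done
None
```

I pushed the teal bottle upright into the empty left stand until it met the back plate (about 10 N at contact), then backed the gripper clear and handed the job in at about 20 s; the spray can, tin, dish and red block are where they were.

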